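Lock the cup carousel, then bring the large cup to the front and hold it there

ROBOT

A 7-joint arm with a two-finger parallel gripper is mounted at the origin on the work surface; the furniture and walls round the work are solid. World frame = base frame: x ahead of the robot, y to its left, z up, the work surface at z = 0. Lengths are in m, angles in rad, forces in N, time in s.
With the tool pointing down it reaches from about 0.425 to 0.925 m from the base axis. Payload 6.8 kg.
Tool frame: the origin (TCP) lies at the very end of the fingers, on their centre line; the grasp point (between the pads) lies 19 mm behind it (r.grip_depth is the distance from the TCP to the grasp point, in m); z points along the fingers, y is the direction in which the jaws open and shut (so a half turn about z gives the same grasp; the last joint's range is limited). The gripper opens to 85 mm and grips with 20 to 120 N. Pads are 22 mm wide; open, the fingers measure 114 mm over their backs; the gripper's body (76 mm by 85 mm) begins 54 mm behind the grasp point. The pads swing forward as they close: fully open they stand 13 mm farther back than shut.
Start: joints at [-1.215, 0.477, 0.022, 1.555, -0.011, 1.109, -0.083], TCP at [0.302, 0.604, 0.231] pointing down, gripper open.
Joint ranges: [-2.96, 2.96], [-0.34, 2.1], [-1.41, 1.46], [0.24, 2.44], [-1.37, 4.51], [0.17, 1.92], [-2.96, 2.96]. Speed limits (rad/s): [2.39, 2.39, 3.14, 3.14, 3.14, 3.14, 3.14].

INTERFACE

Orientations are given as a rotation vector (axis times angle).
In Python, from bench import status, eyes, workorder, spotter, r gives the robot as it stands.
- The arm moves only by the tool drive_tool, never from a script. Its argument "commands" is a list of rows, each an object of numbers: "rx", "ry", "rz": the turn, a rotation vector about the world's x, y, z normalised to -1 to 1, where 1 is 8 degrees; "tx", "ty", "tz": the shift along the world's x, y, z normalised to -1 to 1, where 1 is 20 mm; "grip": the closure, from -1 (fully open) to 1 (shut). A call has 1 to 10 rows; each row shifts and turns the commanded pose from where the row before left it; what a row does not reach is not made up. A row lasts 1/8 s, in which the tool goes at most 62.5 mm and 10.7 degrees, less where a joint would pass 70% of its speed; a pose out of reach is approached as far as the arm can. A call with a number of a shift or a turn outside -1 to 1 is refused whole. A call with a gripper value outside its range is refused whole. The fingers move at their own pace and stop on an object; "grip_force" is the grip in N (left out, the last holds). Time passes only in rows, so rows that do not move let the fingers close. It gives the time, the measured TCP pose, the force and the opening at its end, in the units of the state.
- status.get_obs(): the state, without advancing time (a new reading comes with each control period).
- eyes.grab_frame(name): name is "scene" or "top"; returns a dict with "frame" (384x512x3 uint8, blue, green, red), "range_z" (384x512 float32, m along the optical axis (not along the pixel's ray), 0 where there is no reading), "fx", "fy", "cx", "cy" (pixels), "T" (4x4, takes a point from camera to world coordinates). Camera axes: x right, y down, z forward; pixel columns grow to the right and rows downward; lengths in m; the calibration is good to about 2 mm. A picture is of the moment at which its call begins.
- workorder.hand_in(): hands the job in, once; it reports no verdict.
Trained networks look in the newest picture that a camera, given by its name, has taken for a name from the list of things; names that differ only in an ending like _2 or _b are one class to them, and where a whole thing is asked for, a point or a joint stands for the part that bears it (a point fixed in the world has none). Each returns a list of dicts, best first, with "confidence" (0 to 1); they miss things now and then, are a little off and sometimes report something else, mostly with a low value. They report only what shows in the picture. A call takes as long as a camera call. They do not tell look-alikes from the thing itself.
- spotter.boxes_of(camera, target): "position" ([column, row] as shares, 0 to 1, of the picture: columns of its width, rows of its height, amid what is visible of it).
- spotter.masks_of(camera, target): "mask" (384x512 bool, what is visible of it) and "position" ([column, row] as shares, 0 to 1, of the picture: columns of its width, rows of its height, amid what is visible of it).
The state is a dict: "clock": time; "joints": joint angles; "qvel": joint speeds; "tau": joint torques, N m; "tcp_pos": TCP position; "orientation": TCP orientation; "contact_force": force on the tool from outside, world axes, zero at the start; "moment": the same for the moment, N m; "grip_width": finger opening in m.
Only numpy, scipy, OpenCV 4.12 (cv2) and the standard library are available. Lean on these libraries where they do the work, as an engineer would, in place of code of your own. Each camera call takes 0.05 s, during which the arm holds its last target.

TASK

First turn the oblong lock collar on top of the cup carousel clockwise until its nib meets the white mark at the front of the disc beneath it, without turning the platter yet. Then take one of the three upright turning pins and turn the platter until the large cup stands squarely at the front pointer, with all three cups still standing upright on their cork seats and the collar left locked. Finish with the gripper still gripping a turning pin so that the platter is held still for decorating; do not let go.

Things in the scene. Friction and masses are not known exactly. Their poses are not given: they have to be found in the camera images.
- carousel_stand: fixed stand: round foot 196 mm across, vertical spindle (top z 158.5 mm), at z 112 to 118 mm a fixed disc 72 mm across with a white lock mark at its front edge. Origin: on the turning axis at the bench top. Its -x axis is the FRONT, where a flat arm runs out from under the platter to an upright pointer 152 mm from the axis, 33 mm tall.
- platter: turning platter, 240 mm across, 12 mm thick, top at z 34 mm (origin on its axis at its underside, z 22 mm). Carries the cups and pins; turns freely and endlessly either way about the stand's axis against about 0.06 N m of friction, no detents.
- lock_collar (a joint): angle of the lock collar about the vertical spindle in rad, 0 to 1.6, growing CLOCKWISE seen from above; locked is 1.2 (nib exactly over the front mark); it can be turned past the mark. Stays where left; turns against about 0.06 N m of friction.
- collar_grip (a point): on the spindle axis, 12 mm below the collar's top (z 151.5 mm). The collar is an oblong aluminium block 62 x 30 x 33 mm with round ends and two straight parallel sides, standing on the fixed disc. x axis: along its length to the end with the nib (tip 37 mm from the axis); y: across the 30 mm width, to be gripped. When locked x points to the front.
- pin_0_grip (a point): turning pin 0: upright wooden handle 16 mm in diameter, straight from z 114 to 156 mm (top z 160 mm), on a thin steel rod. Point on its axis 16 mm below its top. The three pins stand on the platter 105 mm from the turning axis, 120 degrees apart, mid-way between the cups, and go round with the platter; taller than the cups.
- pin_1_grip (a point): turning pin 1: upright wooden handle 16 mm in diameter, straight from z 114 to 156 mm (top z 160 mm), on a thin steel rod. Point on its axis 16 mm below its top. The three pins stand on the platter 105 mm from the turning axis, 120 degrees apart, mid-way between the cups, and go round with the platter; taller than the cups.
- pin_2_grip (a point): turning pin 2: upright wooden handle 16 mm in diameter, straight from z 114 to 156 mm (top z 160 mm), on a thin steel rod. Point on its axis 16 mm below its top. The three pins stand on the platter 105 mm from the turning axis, 120 degrees apart, mid-way between the cups, and go round with the platter; taller than the cups.
- big_cup_center (a point): half-way up the large blue-grey cup (83 mm across, 65 mm tall), the one to bring to the front; loose, standing on one of three 2 mm thick cork seats of the platter, 68 mm from the turning axis, foot at z 36 mm. Which cup is on which seat varies.
- small_cup_0_center (a point): half-way up small white cup 0 (48 mm across, 42 mm tall), an ordinary passenger; loose, standing on one of three 2 mm thick cork seats of the platter, 68 mm from the turning axis, foot at z 36 mm. Which cup is on which seat varies.
- small_cup_1_center (a point): half-way up small white cup 1 (48 mm across, 42 mm tall), an ordinary passenger; loose, standing on one of three 2 mm thick cork seats of the platter, 68 mm from the turning axis, foot at z 36 mm. Which cup is on which seat varies.
- pin_0: the body of turning pin 0, origin on its axis at the platter's top surface (z 34 mm)
- pin_1: the body of turning pin 1, origin on its axis at the platter's top surface (z 34 mm)
- pin_2: the body of turning pin 2, origin on its axis at the platter's top surface (z 34 mm)
Not all that is in view belongs to the job. What is shaped like the part that bears small_cup_0_center but purple or turquoise is not meant.

How it is judged:
By the outcome, as a careful person would: the job done as asked, in the order asked, and still so for the second after the job is handed in, while the arm keeps its last pose, push and grip.
It also fails if it takes over 61 s, if anything falls off the work surface, if the arm or the gripper's body presses on something with over 40 N, if the wrist force passes 120 N, or if a joint passes its speed limit or range.

## Working session

There is one attempt and no reset: what is moved stays moved. The work goes in short steps, Python scripts to look and compute and a tool call to move; the robot and the scene stay as the last step left them, time stands still between calls to the robot, and variables do not carry over. Pictures are saved under pics/ and viewed, and the job is handed in when it is done.

Besides the shell and the picture viewer there is one more tool, called as name(argument=value, ...), one argument or row to a line, values as JSON. drive_tool: Moves the arm, as the interface text tells. Scaled input: -1 to 1 covers 20 mm each way for a shift and 8 degrees each way for a turn. Its arguments: {"type":"object","properties":{"commands":{"type":"array","items":{"type":"object","properties":{"rx":{"type":"number"},"ry":{"type":"number"},"rz":{"type":"number"},"tx":{"type":"number"},"ty":{"type":"number"},"tz":{"type":"number"},"grip":{"type":"number"}}}},"grip_force":{"type":"number"}},"required":["commands"]}

```bash
ls; mkdir -p pics
python3 - <<'E'
from bench import status, eyes, spotter
import cv2
print(status.get_obs())
for c in ["scene","top"]:
    f=eyes.grab_frame(c); cv2.imwrite(f"pics/{c}0.png",f["frame"]); print(c,f["fx"],f["cx"],f["cy"],f["T"].round(3).tolist())
E
```

```text
pics
{'clock': 0.0, 'joints': array([-1.21509045,  0.47779675,  0.02234848,  1.55646389, -0.01146982,
        1.10930817, -0.08312693]), 'qvel': array([ 0.00078427, -0.00096436, -0.00089858,  0.00099621, -0.00091097,
        0.00105388,  0.00055422]), 'tau': array([-2.05038609e-04, -5.96439779e+01,  1.60787389e+00, -2.81205457e+01,
        1.24592695e-02,  9.08956106e-03,  2.57656740e-05]), 'tcp_pos': array([0.30172276, 0.60313952, 0.2303229 ]), 'orientation': array([-7.21971900e-01, -3.05724164e+00,  2.87375527e-03]), 'contact_force': array([ 0.71286208, -0.90463752, -0.12915795]), 'moment': array([ 0.01780701,  0.01736996, -0.04747894]), 'grip_width': 0.08563513919491221}
scene 490.42078342039036 254.4988370502757 190.6916244641229 [[0.785, -0.443, 0.433, -0.1], [-0.619, -0.544, 0.566, -0.702], [-0.015, -0.713, -0.701, 1.073], [0.0, 0.0, 0.0, 1.0]]
top 454.3714987374044 258.9843761984187 192.57777267940338 [[-0.013, -0.987, 0.159, 0.305], [-1.0, 0.013, -0.001, 0.085], [-0.001, -0.159, -0.987, 1.303], [0.0, 0.0, 0.0, 1.0]]
```

View pics/scene0.png

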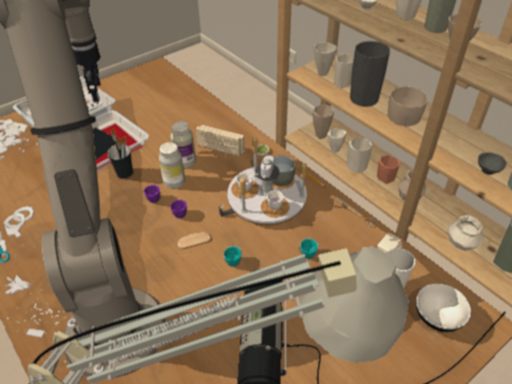

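View pics/top0.png

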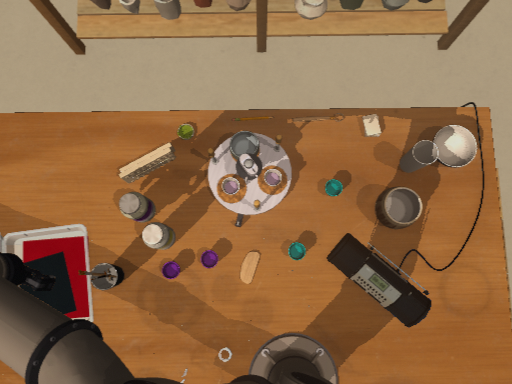

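```bash
cat > h.py <<'E'
import numpy as np, cv2
from bench import status, eyes, spotter
def ray(f,u,v,z):
    "world point at pixel, on plane z"
    T=f["T"]; d=T[:3,:3]@np.array([(u-f["cx"])/f["fx"],(v-f["cy"])/f["fy"],1]); o=T[:3,3]
    return o+d*(z-o[2])/d[2]
def pts(f,m=None):
    Z=f["range_z"]; v,u=np.nonzero((Z>0) if m is None else (m&(Z>0))); z=Z[v,u]
    P=np.c_[(u-f["cx"])/f["fx"]*z,(v-f["cy"])/f["fy"]*z,z]
    return P@f["T"][:3,:3].T+f["T"][:3,3],u,v
def proj(f,p):
    q=f["T"][:3,:3].T@(np.array(p)-f["T"][:3,3]); return q[0]/q[2]*f["fx"]+f["cx"],q[1]/q[2]*f["fy"]+f["cy"]
E
python3 - <<'E'
from h import *
for c in ["top","scene"]:
    f=eyes.grab_frame(c)
    for n in ["carousel_stand","platter","lock_collar","pin_0","pin_1","big_cup_center","small_cup_0_center"]:
        for d in spotter.masks_of(c,n)[:5]:
            P,u,v=pts(f,d["mask"]); 
            if len(P): print(c,n,round(d["confidence"],2),(np.array(d["position"])*[512,384]).round(1),len(P),np.median(P,0).round(3),P.min(0).round(3),P.max(0).round(3))
    x0,y0=(195,115) if c=="top" else (205,125)
    cv2.imwrite(f"pics/{c}_z.png",cv2.resize(f["frame"][y0:y0+120,x0:x0+120],None,fx=5,fy=5,interpolation=cv2.INTER_CUBIC))
E
```

```text
top carousel_stand 0.92 [246.4 167. ] 641 [0.559 0.116 0.121] [ 0.417  0.077 -0.004] [0.604 0.152 0.161]
top platter 0.78 [253.1 176.5] 3881 [0.548 0.098 0.035] [ 0.449 -0.008 -0.007] [0.684 0.229 0.166]
top lock_collar 0.6 [243.8 167.6] 212 [0.56  0.114 0.151] [0.539 0.088 0.045] [0.622 0.135 0.158]
top lock_collar 0.45 [279.8 142.5] 98 [0.633 0.033 0.106] [0.628 0.023 0.001] [0.659 0.042 0.164]
top pin_0 0.46 [256.7 204.8] 60 [0.462 0.092 0.149] [0.457 0.084 0.034] [0.47  0.099 0.166]
top pin_0 0.42 [209.  153.6] 88 [0.599 0.209 0.131] [0.594 0.203 0.   ] [0.65  0.235 0.164]
top pin_1 0.46 [256.7 204.8] 60 [0.462 0.092 0.149] [0.457 0.084 0.034] [0.47  0.099 0.166]
top pin_1 0.42 [209.  153.6] 88 [0.599 0.209 0.131] [0.594 0.203 0.   ] [0.65  0.235 0.164]
top big_cup_center 0.75 [243.5 146.7] 685 [0.646 0.127 0.052] [ 0.59   0.082 -0.003] [0.701 0.171 0.153]
top small_cup_0_center 0.65 [298.8 249. ] 260 [ 0.344 -0.017  0.022] [ 0.32  -0.039 -0.005] [0.373 0.006 0.046]
top small_cup_0_center 0.64 [331.5 185.7] 236 [ 0.524 -0.128  0.022] [ 0.498 -0.155 -0.002] [ 0.552 -0.102  0.047]

[... 1450 characters left out ...]
449 -0.01  -0.003] [0.748 0.261 0.164]
scene big_cup_center 0.83 [282.3 170.8] 499 [0.644 0.111 0.076] [0.596 0.081 0.038] [0.676 0.165 0.104]
scene small_cup_0_center 0.86 [309.1 249.8] 261 [ 0.524 -0.121  0.029] [ 0.496 -0.15   0.011] [ 0.544 -0.101  0.047]
scene small_cup_0_center 0.53 [246.4 181.2] 137 [0.531 0.171 0.069] [0.499 0.137 0.046] [0.548 0.187 0.082]
scene small_cup_0_center 0.52 [232.7 257.1] 351 [ 0.347 -0.012  0.024] [ 0.321 -0.04  -0.002] [0.391 0.038 0.045]
scene small_cup_0_center 0.48 [178.5 203.5] 240 [0.327 0.228 0.028] [ 0.301  0.2   -0.002] [0.35  0.268 0.045]
scene small_cup_0_center 0.48 [153.  193.5] 225 [0.298 0.334 0.028] [0.273 0.305 0.   ] [0.321 0.358 0.044]
```

View pics/top_z.png

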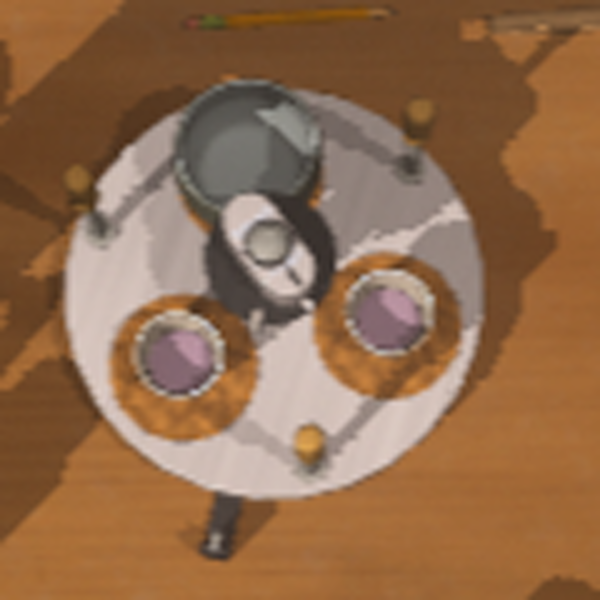

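View pics/scene_z.png

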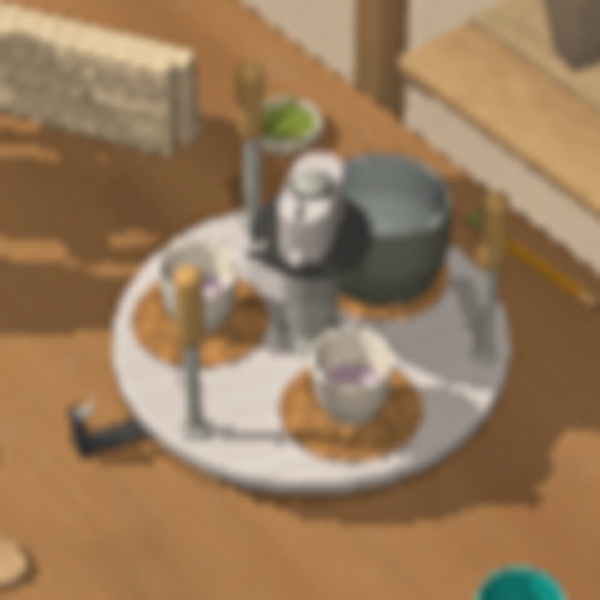

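```bash
cat > m.py <<'E'
from h import *
from scipy.optimize import least_squares
def circ(P,r=None):
    g=lambda p:np.hypot(P[:,0]-p[0],P[:,1]-p[1])-(r or p[2])
    return least_squares(g,[P[:,0].mean(),P[:,1].mean(),.1],loss="soft_l1",f_scale=.002).x
def cloud():
    A=[]
    for c in ["top","scene"]:
        f=eyes.grab_frame(c); P,u,v=pts(f); c0=np.array([.565,.11])
        k=np.hypot(P[:,0]-c0[0],P[:,1]-c0[1])<.2
        A.append(P[k])
    return A
if __name__=="__main__":
    import sys
    for n,P in zip(["top","scene"],cloud()):
        # platter
        k=(abs(P[:,2]-.034)<.006)
        Q=P[k]; c=np.array([.56,.11])
        # outer boundary: max radius per angle bin
        for _ in range(3):
            a=np.arctan2(Q[:,1]-c[1],Q[:,0]-c[0]); rr=np.hypot(*(Q[:,:2]-c).T)
            E=[]
            for b in range(-36,36):
                s=(a>=b*np.pi/36)&(a<(b+1)*np.pi/36)
                if s.sum() and rr[s].max()>.1: E.append(Q[s][rr[s].argmax()])
            p=circ(np.array(E)); c=p[:2]
        print(n,"platter",p.round(4),len(E))
        H=P[(P[:,2]>.125)&(P[:,2]<.17)]
        r=np.hypot(*(H[:,:2]-c).T); a=np.degrees(np.arctan2(H[:,1]-c[1],H[:,0]-c[0]))
        for i in range(1):
            S=H[(r>.085)&(r<.125)]; b=a[(r>.085)&(r<.125)]
            lab=np.zeros(len(S),int)-1; cs=[]
            for s in S:
                for q in cs:
                    if np.hypot(*(np.mean(q,0)[:2]-s[:2]))<.02: q.append(s);break
                else: cs.append([s])
            for q in cs:
                if len(q)>8:
                    q=np.array(q); m=(q.min(0)+q.max(0))/2; cc=circ(q,.008)[:2]
                    print(" pin n",len(q),m.round(4),"circ",cc.round(4),"ang",np.degrees(np.arctan2(*(cc-c)[::-1])).round(1),"r",np.hypot(*(cc-c)).round(4))
        C=H[(r<.045)&(H[:,2]>.135)]
        if len(C):
            top=C[C[:,2]>.145]; rect=cv2.minAreaRect((top[:,:2]*1000).astype(np.float32)); print(" collar",len(top),np.round(rect[0],1),np.round(rect[1],1),rect[2])
        B=P[(P[:,2]>.085)&(P[:,2]<.108)]; r=np.hypot(*(B[:,:2]-c).T); B=B[(r>.025)&(r<.112)]
        if len(B): m=circ(B); print(" big",len(B),m.round(4),"ang",np.degrees(np.arctan2(*(m[:2]-c)[::-1])).round(1),np.hypot(*(m[:2]-c)).round(4))
        F=P[(P[:,2]>.012)&(P[:,2]<.033)|(P[:,2]>.02)&(P[:,2]<.04)]; r=np.hypot(*(F[:,:2]-c).T); F=F[(r>.14)&(r<.17)]
        if len(F): m=F.mean(0); print(" ptr",len(F),m.round(4),"ang",np.degrees(np.arctan2(*(m[:2]-c)[::-1])).round(1),np.hypot(*(m[:2]-c)).round(4))
E
python3 m.py
```

```text
top platter [0.5673 0.1117 0.1187] 66
 pin n 47 [0.636  0.033  0.1461] circ [0.6373 0.0322] ang -48.6 r 0.1059
 pin n 45 [0.6011 0.2102 0.146 ] circ [0.6031 0.2114] ang 70.2 r 0.106
 pin n 39 [0.4635 0.0917 0.1445] circ [0.4655 0.0918] ang -169.0 r 0.1037
 collar 242 [567.  111.3] [61.2 29.8] 35.0367546081543
 big 155 [0.6329 0.1244 0.0381] ang 11.0 0.0669
 ptr 21 [0.4215 0.1463 0.0314] ang 166.6 0.1498
scene platter [0.5665 0.1099 0.1189] 59
 pin n 56 [0.6024 0.2075 0.1454] circ [0.603  0.2115] ang 70.2 r 0.1079
 pin n 65 [0.6347 0.0311 0.1463] circ [0.637  0.0335] ang -47.3 r 0.104
 pin n 65 [0.4636 0.091  0.1443] circ [0.4656 0.0924] ang -170.2 r 0.1024
 collar 154 [566.1 109.4] [64.  29.9] 37.48249435424805
 big 227 [0.5561 0.1273 0.0995] ang 120.8 0.0202
 ptr 29 [0.4319 0.1441 0.0262] ang 165.8 0.1388
```

Run:
```python
from h import *
for c,x0,y0,s in [("top",225,195,40),("top",225,140,50),("scene",210,190,40),("scene",240,145,50)]:
    f=eyes.grab_frame(c); im=cv2.resize(f["frame"][y0:y0+s,x0:x0+s],(560,560),interpolation=cv2.INTER_CUBIC); k=560/s
    for a in (160,163,166,169,172):
        q=[.567+.152*np.cos(np.radians(a)),.1108+.152*np.sin(np.radians(a)),.033]
        u,v=proj(f,q); cv2.circle(im,(int((u+.5-x0)*k),int((v+.5-y0)*k)),3,(0,0,255) if a!=166 else (0,255,0),-1)
        q=[.567+.034*np.cos(np.radians(a)),.1108+.034*np.sin(np.radians(a)),.118]
        u,v=proj(f,q); cv2.circle(im,(int((u+.5-x0)*k),int((v+.5-y0)*k)),2,(0,0,255) if a!=166 else (0,255,0),-1)
    cv2.imwrite(f"pics/p_{c}_{s}.png",im)
a=[cv2.imread(f"pics/p_{c}_{s}.png") for c in("top","scene") for s in(40,50)]
cv2.imwrite("pics/p.png",cv2.resize(np.vstack([np.hstack(a[:2]),np.hstack(a[2:])]),(600,600),interpolation=cv2.INTER_AREA))
```

```text
(no output)
```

View pics/p.png

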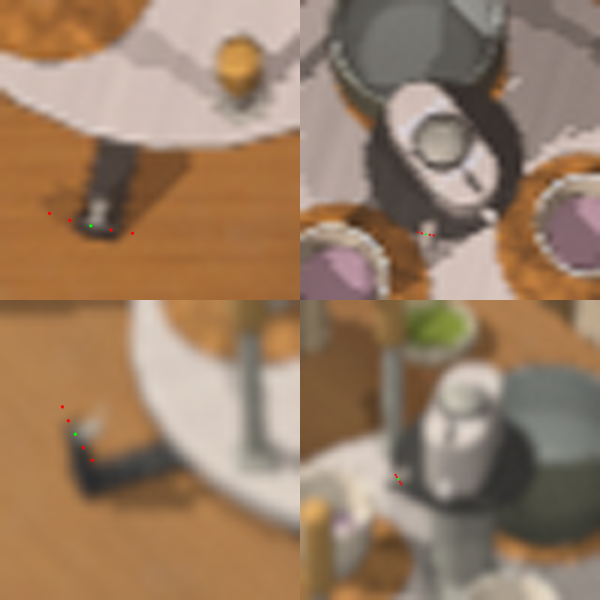

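drive_tool(
  commands=[
    {"tx": 0.53,"ty": -0.984,"rz": 0.308,"grip": -1},
    {"tx": 0.53,"ty": -0.984,"rz": 0.308},
    {"tx": 0.53,"ty": -0.984,"rz": 0.308},
    {"tx": 0.53,"ty": -0.984,"rz": 0.308},
    {"tx": 0.53,"ty": -0.984,"rz": 0.308},
    {"tx": 0.53,"ty": -0.984,"rz": 0.308},
    {"tx": 0.53,"ty": -0.984,"rz": 0.308},
    {"tx": 0.53,"ty": -0.984,"rz": 0.308},
    {"tx": 0.53,"ty": -0.984,"rz": 0.308},
    {"tx": 0.53,"ty": -0.984,"rz": 0.308},
  ],
  grip_force=30,
)

```text
validation failed for argument at $.co...
```

drive_tool(
  commands=[
    {"tx": 0.53,"ty": -0.984,"rz": 0.308},
    {"tx": 0.53,"ty": -0.984,"rz": 0.308},
    {"tx": 0.53,"ty": -0.984,"rz": 0.308},
    {"tx": 0.53,"ty": -0.984,"rz": 0.308},
    {"tx": 0.53,"ty": -0.984,"rz": 0.308},
    {"tx": 0.53,"ty": -0.984,"rz": 0.308},
    {"tx": 0.53,"ty": -0.984,"rz": 0.308},
    {"tx": 0.53,"ty": -0.984,"rz": 0.308},
    {"tx": 0.53,"ty": -0.984,"rz": 0.308},
    {"tx": 0.53,"ty": -0.984,"rz": 0.308},
  ],
)

```text
validation failed for argument at $.co...
```

drive_tool(
  commands=[
    {"tx": 0.53,"ty": -0.984,"rz": 0.308},
    {"tx": 0.53,"ty": -0.984,"rz": 0.308},
    {"tx": 0.53,"ty": -0.984,"rz": 0.308},
    {"tx": 0.53,"ty": -0.984,"rz": 0.308},
    {"tx": 0.53,"ty": -0.984,"rz": 0.308},
    {},
    {},
  ],
)

```text
validation failed for argument at $.co...
```

drive_tool(
  commands=[
    {"tx": 0.53,"ty": -0.984,"tz": 0,"rx": 0,"ry": 0,"rz": 0.308,"grip": -1},
    {"tx": 0.53,"ty": -0.984,"tz": 0,"rx": 0,"ry": 0,"rz": 0.308,"grip": -1},
  ],
  grip_force=30,
)

```text
clock: 1.45
tcp_pos: [0.3232, 0.564, 0.2312]
orientation: [0.587, 3.086, -0.0]
contact_force: [0.3, 0.0, 0.6]
grip_width: 0.0852
```

drive_tool(
  commands=[
    {"tx": 0.53,"ty": -0.984,"tz": 0,"rx": 0,"ry": 0,"rz": 0.308,"grip": -1},
    {"tx": 0.53,"ty": -0.984,"tz": 0,"rx": 0,"ry": 0,"rz": 0.308,"grip": -1},
    {"tx": 0.53,"ty": -0.984,"tz": 0,"rx": 0,"ry": 0,"rz": 0.308,"grip": -1},
    {"tx": 0.53,"ty": -0.984,"tz": 0,"rx": 0,"ry": 0,"rz": 0.308,"grip": -1},
    {"tx": 0.53,"ty": -0.984,"tz": 0,"rx": 0,"ry": 0,"rz": 0.308,"grip": -1},
    {"tx": 0.53,"ty": -0.984,"tz": 0,"rx": 0,"ry": 0,"rz": 0.308,"grip": -1},
    {"tx": 0.53,"ty": -0.984,"tz": 0,"rx": 0,"ry": 0,"rz": 0.308,"grip": -1},
    {"tx": 0.53,"ty": -0.984,"tz": 0,"rx": 0,"ry": 0,"rz": 0.308,"grip": -1},
    {"tx": 0.53,"ty": -0.984,"tz": 0,"rx": 0,"ry": 0,"rz": 0.308,"grip": -1},
    {"tx": 0.53,"ty": -0.984,"tz": 0,"rx": 0,"ry": 0,"rz": 0.308,"grip": -1},
  ],
)

```text
clock: 2.7
tcp_pos: [0.4295, 0.3669, 0.2315]
orientation: [-0.084, 3.14, 0.0]
contact_force: [-0.0, -0.6, 0.5]
grip_width: 0.0854
```

drive_tool(
  commands=[
    {"tx": 0.53,"ty": -0.984,"tz": 0,"rx": 0,"ry": 0,"rz": 0.308,"grip": -1},
    {"tx": 0.53,"ty": -0.984,"tz": 0,"rx": 0,"ry": 0,"rz": 0.308,"grip": -1},
    {"tx": 0.53,"ty": -0.984,"tz": 0,"rx": 0,"ry": 0,"rz": 0.308,"grip": -1},
    {"tx": 0.53,"ty": -0.984,"tz": 0,"rx": 0,"ry": 0,"rz": 0.308,"grip": -1},
    {"tx": 0.53,"ty": -0.984,"tz": 0,"rx": 0,"ry": 0,"rz": 0.308,"grip": -1},
    {"tx": 0.53,"ty": -0.984,"tz": 0,"rx": 0,"ry": 0,"rz": 0.308,"grip": -1},
    {"tx": 0.53,"ty": -0.984,"tz": 0,"rx": 0,"ry": 0,"rz": 0.308,"grip": -1},
    {"tx": 0.53,"ty": -0.984,"tz": 0,"rx": 0,"ry": 0,"rz": 0.308,"grip": -1},
    {"tx": 0.53,"ty": -0.984,"tz": 0,"rx": 0,"ry": 0,"rz": 0.308,"grip": -1},
    {"tx": 0.53,"ty": -0.984,"tz": 0,"rx": 0,"ry": 0,"rz": 0.308,"grip": -1},
  ],
)

```text
clock: 3.95
tcp_pos: [0.5356, 0.1701, 0.2315]
orientation: [-0.752, 3.05, 0.0]
contact_force: [0.4, 0.3, -0.3]
grip_width: 0.086
```

drive_tool(
  commands=[
    {"tx": 0.53,"ty": -0.984,"tz": 0,"rx": 0,"ry": 0,"rz": 0.308,"grip": -1},
    {"tx": 0.53,"ty": -0.984,"tz": 0,"rx": 0,"ry": 0,"rz": 0.308,"grip": -1},
    {"tx": 0.53,"ty": -0.984,"tz": 0,"rx": 0,"ry": 0,"rz": 0.308,"grip": -1},
    {"tx": 0,"ty": 0,"tz": 0,"rx": 0,"ry": 0,"rz": 0,"grip": -1},
  ],
)

```text
clock: 4.45
tcp_pos: [0.5676, 0.1098, 0.2314]
orientation: [-0.939, 2.998, -0.001]
contact_force: [-0.4, -0.5, -0.4]
grip_width: 0.0853
```

drive_tool(
  commands=[
    {"tx": 0,"ty": 0.05,"tz": -0.9,"rx": 0,"ry": 0,"rz": 0,"grip": -1},
    {"tx": 0,"ty": 0,"tz": -0.9,"rx": 0,"ry": 0,"rz": 0,"grip": -1},
    {"tx": 0,"ty": 0,"tz": -0.9,"rx": 0,"ry": 0,"rz": 0,"grip": -1},
    {"tx": 0,"ty": 0,"tz": -0.9,"rx": 0,"ry": 0,"rz": 0,"grip": -1},
    {"tx": 0,"ty": 0,"tz": -0.9,"rx": 0,"ry": 0,"rz": 0,"grip": -1},
    {"tx": 0,"ty": 0,"tz": -0.75,"rx": 0,"ry": 0,"rz": 0,"grip": -1},
    {"tx": 0,"ty": 0,"tz": 0,"rx": 0,"ry": 0,"rz": 0,"grip": -1},
  ],
)

```text
clock: 5.32
tcp_pos: [0.5661, 0.1125, 0.1249]
orientation: [0.945, -2.994, -0.0]
contact_force: [0.4, 0.8, -0.2]
grip_width: 0.0854
```

drive_tool(
  commands=[
    {"tx": 0,"ty": 0,"tz": 0,"rx": 0,"ry": 0,"rz": 0,"grip": 1},
    {"tx": 0,"ty": 0,"tz": 0,"rx": 0,"ry": 0,"rz": 0,"grip": 1},
    {"tx": 0,"ty": 0,"tz": 0,"rx": 0,"ry": 0,"rz": 0,"grip": 1},
    {"tx": 0,"ty": 0,"tz": 0,"rx": 0,"ry": 0,"rz": 0,"grip": 1},
    {"tx": 0,"ty": 0,"tz": 0,"rx": 0,"ry": 0,"rz": 0,"grip": 1},
    {"tx": 0,"ty": 0,"tz": 0,"rx": 0,"ry": 0,"rz": 0,"grip": 1},
  ],
  grip_force=30,
)

```text
clock: 6.08
tcp_pos: [0.5684, 0.1113, 0.1273]
orientation: [-0.943, 2.994, -0.003]
contact_force: [2.3, -4.5, 5.0]
grip_width: 0.0296
```

drive_tool(
  commands=[
    {"tx": 0,"ty": 0,"tz": 0,"rx": 0,"ry": 0,"rz": -0.25,"grip": 1},
    {"tx": 0,"ty": 0,"tz": 0,"rx": 0,"ry": 0,"rz": -0.5,"grip": 1},
    {"tx": 0,"ty": 0,"tz": 0,"rx": 0,"ry": 0,"rz": -0.6,"grip": 1},
    {"tx": 0,"ty": 0,"tz": 0,"rx": 0,"ry": 0,"rz": -0.6,"grip": 1},
    {"tx": 0,"ty": 0,"tz": 0,"rx": 0,"ry": 0,"rz": -0.6,"grip": 1},
    {"tx": 0,"ty": 0,"tz": 0,"rx": 0,"ry": 0,"rz": -0.6,"grip": 1},
    {"tx": 0,"ty": 0,"tz": 0,"rx": 0,"ry": 0,"rz": -0.6,"grip": 1},
    {"tx": 0,"ty": 0,"tz": 0,"rx": 0,"ry": 0,"rz": -0.6,"grip": 1},
    {"tx": 0,"ty": 0,"tz": 0,"rx": 0,"ry": 0,"rz": -0.6,"grip": 1},
    {"tx": 0,"ty": 0,"tz": 0,"rx": 0,"ry": 0,"rz": -0.6,"grip": 1},
  ],
)

```text
clock: 7.32
tcp_pos: [0.5682, 0.1119, 0.1273]
orientation: [0.262, 3.128, -0.0]
contact_force: [1.0, -4.7, 5.4]
grip_width: 0.0294
```

drive_tool(
  commands=[
    {"tx": 0,"ty": 0,"tz": 0,"rx": 0,"ry": 0,"rz": -0.5,"grip": 1},
    {"tx": 0,"ty": 0,"tz": 0,"rx": 0,"ry": 0,"rz": 0,"grip": 1},
    {"tx": 0,"ty": 0,"tz": 0,"rx": 0,"ry": 0,"rz": 0,"grip": 1},
  ],
)

```text
clock: 7.7
tcp_pos: [0.5683, 0.1119, 0.1274]
orientation: [0.367, 3.117, 0.0]
contact_force: [1.2, -4.3, 5.8]
grip_width: 0.0297
```

Run:
```python
from h import *
f=eyes.grab_frame("scene"); cv2.imwrite("pics/s1.png",cv2.resize(f["frame"][125:225,205:325],None,fx=5,fy=5,interpolation=cv2.INTER_CUBIC)); print(status.get_obs())
```

```text
{'clock': 7.75, 'joints': array([-0.48366228,  0.4458215 ,  0.23307085,  1.89775302, -0.13663426,
        0.81062475,  1.15768927]), 'qvel': array([ 2.44928080e-03, -1.00210268e-03, -2.21055331e-03,  4.02072219e-05,
        5.46488666e-04,  4.43950555e-05, -5.45282239e-04]), 'tau': array([ -2.40883894, -47.92745233,   1.47166807, -20.65359414,
        -0.82035581,   0.27402274,   0.06076814]), 'tcp_pos': array([0.56829111, 0.11189862, 0.12736634]), 'orientation': array([3.67391414e-01, 3.11724964e+00, 2.86986616e-04]), 'contact_force': array([ 1.87098996, -3.29137663,  5.93948388]), 'moment': array([-0.76394849, -0.34833759, -0.08902519]), 'grip_width': 0.029567321361359363}
```

View pics/s1.png

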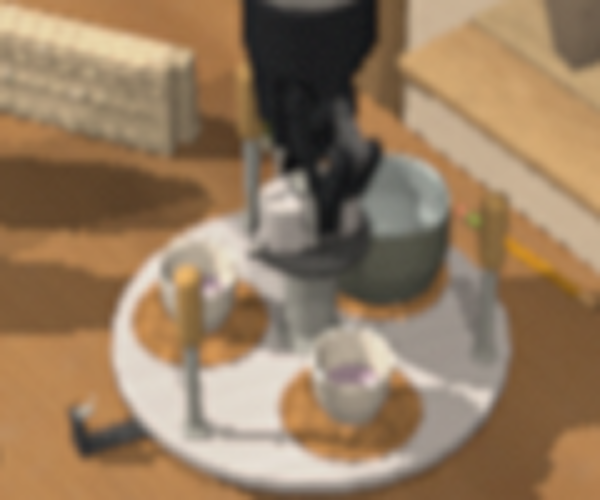

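drive_tool(
  commands=[
    {"tx": 0,"ty": 0,"tz": 0,"rx": 0,"ry": 0,"rz": 0,"grip": -1},
    {"tx": 0,"ty": 0,"tz": 0,"rx": 0,"ry": 0,"rz": 0,"grip": -1},
    {"tx": 0,"ty": 0,"tz": 0,"rx": 0,"ry": 0,"rz": 0,"grip": -1},
    {"tx": 0,"ty": 0,"tz": 0,"rx": 0,"ry": 0,"rz": 0,"grip": -1},
    {"tx": 0,"ty": 0,"tz": 0.6,"rx": 0,"ry": 0,"rz": 0,"grip": -1},
    {"tx": 0,"ty": 0,"tz": 0.9,"rx": 0,"ry": 0,"rz": 0,"grip": -1},
    {"tx": 0,"ty": 0,"tz": 0.9,"rx": 0,"ry": 0,"rz": 0,"grip": -1},
    {"tx": 0,"ty": 0,"tz": 0.9,"rx": 0,"ry": 0,"rz": 0,"grip": -1},
  ],
)

```text
clock: 8.75
tcp_pos: [0.5673, 0.1127, 0.1942]
orientation: [0.366, 3.119, 0.001]
contact_force: [0.3, -0.1, 0.1]
grip_width: 0.0853
```

drive_tool(
  commands=[
    {"tx": 0.42,"ty": -0.5,"tz": 0,"rx": 0,"ry": 0,"rz": -0.94,"grip": -1},
    {"tx": 0.42,"ty": -0.5,"tz": 0,"rx": 0,"ry": 0,"rz": -0.94,"grip": -1},
    {"tx": 0.42,"ty": -0.5,"tz": 0,"rx": 0,"ry": 0,"rz": -0.94,"grip": -1},
    {"tx": 0.42,"ty": -0.5,"tz": 0,"rx": 0,"ry": 0,"rz": -0.94,"grip": -1},
    {"tx": 0.42,"ty": -0.5,"tz": 0,"rx": 0,"ry": 0,"rz": -0.94,"grip": -1},
    {"tx": 0.42,"ty": -0.5,"tz": 0,"rx": 0,"ry": 0,"rz": -0.94,"grip": -1},
    {"tx": 0.42,"ty": -0.5,"tz": 0,"rx": 0,"ry": 0,"rz": -0.94,"grip": -1},
    {"tx": 0.42,"ty": -0.5,"tz": 0,"rx": 0,"ry": 0,"rz": -0.94,"grip": -1},
    {"tx": 0,"ty": 0,"tz": 0,"rx": 0,"ry": 0,"rz": 0,"grip": -1},
  ],
)

```text
clock: 9.88
tcp_pos: [0.6347, 0.0319, 0.1932]
orientation: [1.88, 2.516, 0.0]
contact_force: [0.5, 0.4, 0.8]
grip_width: 0.0854
```

```bash
python3 m.py
python3 - <<'E'
from h import *
for c,x0,y0 in (("scene",205,125),("top",195,115)):
    f=eyes.grab_frame(c); cv2.imwrite(f"pics/{c}2.png",cv2.resize(f["frame"][y0:y0+120,x0:x0+120],None,fx=5,fy=5,interpolation=cv2.INTER_CUBIC))
    P,u,v=pts(f); k=(P[:,2]>.143)&(np.hypot(P[:,0]-.567,P[:,1]-.111)<.04)&(P[:,2]<.165)
    if k.sum(): print(k.sum(),cv2.minAreaRect((P[k,:2]*1000).astype(np.float32)))
print(status.get_obs()["joints"])
E
```

```text
top platter [0.5671 0.1115 0.1187] 33
 pin n 47 [0.6016 0.2103 0.1453] circ [0.6028 0.2112] ang 70.3 r 0.1058
 collar 238 [567.1 111.7] [29.7 61.7] 77.94322967529297
 big 127 [0.633  0.1249 0.0378] ang 11.5 0.0672
 ptr 23 [0.4485 0.1444 0.0312] ang 164.5 0.1231
scene platter [0.5669 0.11   0.1189] 59
 pin n 56 [0.6016 0.209  0.1437] circ [0.6026 0.2113] ang 70.6 r 0.1075
 pin n 65 [0.6369 0.0309 0.1445] circ [0.6378 0.0327] ang -47.5 r 0.1049
 pin n 69 [0.4636 0.0892 0.1451] circ [0.4656 0.0921] ang -170.0 r 0.1029
 collar 155 [567.  111.4] [32.9 62.9] 77.92351531982422
 big 215 [0.5567 0.1268 0.0992] ang 121.2 0.0196
 ptr 27 [0.4207 0.1444 0.028 ] ang 166.7 0.1502
173 ((565.9218139648438, 110.44634246826172), (32.4207763671875, 61.32688903808594), 75.62601470947266)
236 ((568.1870727539062, 111.77970886230469), (29.701690673828125, 62.18682098388672), 78.38846588134766)
[-0.51478539  0.48503672  0.50202906  1.72190981 -0.27010038  1.00385832
  0.37499192]
```

View pics/scene2.png

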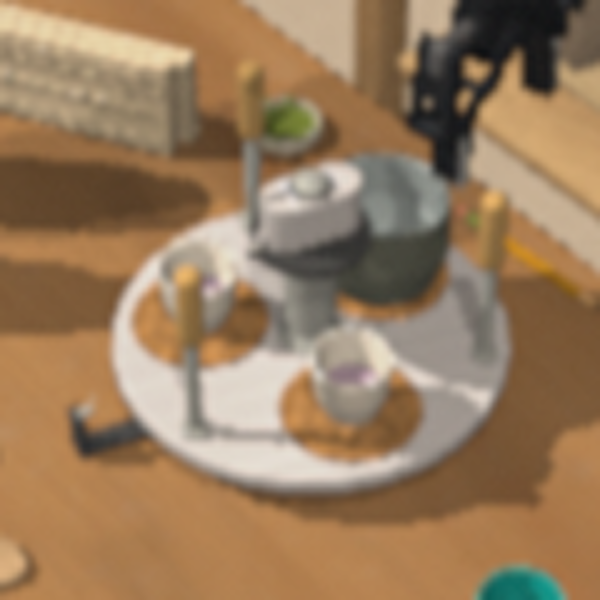

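View pics/top2.png

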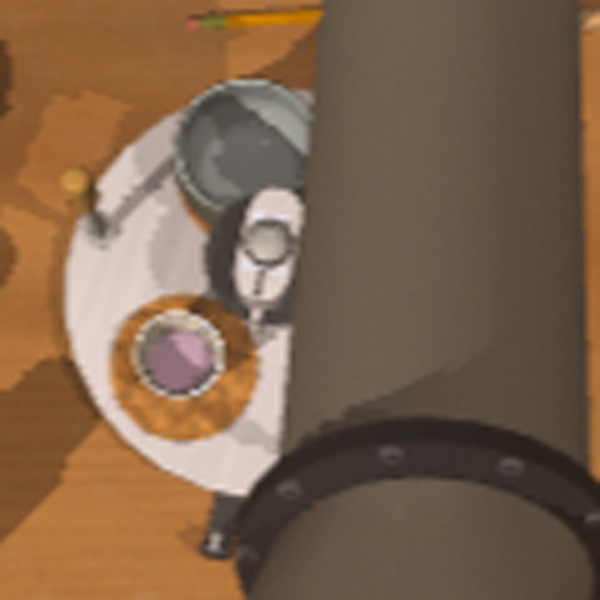

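Run:
```python
from h import *
f=eyes.grab_frame("top"); x0,y0,s=232,150,36; k=16
im=cv2.resize(f["frame"][y0:y0+s,x0:x0+s],(s*k,s*k),interpolation=cv2.INTER_CUBIC)
def pt(r,a,z): 
    u,v=proj(f,[.5675+r*np.cos(np.radians(a)),.1115+r*np.sin(np.radians(a)),z]); return int((u+.5-x0)*k),int((v+.5-y0)*k)
for a,c in((164,(255,0,0)),(167,(0,255,0)),(170,(0,0,255))):
    cv2.line(im,pt(.012,a,.1515),pt(.037,a,.1515),c,1)
    cv2.circle(im,pt(.035,a,.118),3,c,-1)
im=np.hstack([im,cv2.resize(f["frame"][205:229,225:249],(216,576),interpolation=cv2.INTER_CUBIC)]) if 0 else im
cv2.imwrite("pics/c3.png",im)
# pointer: dark pixels on foot arm/pointer
P,u,v=pts(f); g=f["frame"].max(2)[v,u]
d=np.hypot(P[:,0]-.5675,P[:,1]-.1115); a=np.degrees(np.arctan2(P[:,1]-.1115,P[:,0]-.5675))%360
for lo,hi in((.122,.13),(.13,.14),(.14,.147),(.147,.16)):
    k=(d>lo)&(d<hi)&(a>155)&(a<180)&(P[:,2]>.004); print(lo,k.sum(),a[k].mean().round(1),((a[k].min()+a[k].max())/2).round(1),P[k,2].mean().round(3))
```

```text
0.122 11 166.6 166.8 0.007
0.13 17 166.5 165.5 0.008
0.14 11 166.0 163.8 0.016
0.147 23 165.8 162.3 0.024
```

View pics/c3.png

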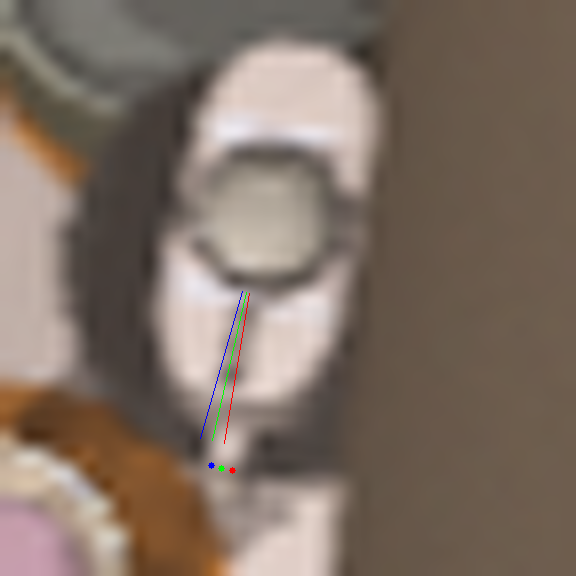

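drive_tool(
  commands=[
    {"tx": 0.06,"ty": 0,"tz": -0.7,"rx": 0,"ry": 0,"rz": 0,"grip": -1},
    {"tx": 0,"ty": 0,"tz": -0.7,"rx": 0,"ry": 0,"rz": 0,"grip": -1},
    {"tx": 0,"ty": 0,"tz": -0.7,"rx": 0,"ry": 0,"rz": 0,"grip": -1},
    {"tx": 0,"ty": 0,"tz": -0.7,"rx": 0,"ry": 0,"rz": 0,"grip": -1},
    {"tx": 0,"ty": 0,"tz": -0.6,"rx": 0,"ry": 0,"rz": 0,"grip": -1},
    {"tx": 0,"ty": 0,"tz": 0,"rx": 0,"ry": 0,"rz": 0,"grip": -1},
  ],
)

```text
clock: 10.88
tcp_pos: [0.6346, 0.0327, 0.123]
orientation: [-1.88, -2.515, 0.002]
contact_force: [-0.4, 0.3, 0.4]
grip_width: 0.0857
```

drive_tool(
  commands=[
    {"tx": 0,"ty": 0,"tz": 0,"rx": 0,"ry": 0,"rz": 0,"grip": 1},
    {"tx": 0,"ty": 0,"tz": 0,"rx": 0,"ry": 0,"rz": 0,"grip": 1},
    {"tx": 0,"ty": 0,"tz": 0,"rx": 0,"ry": 0,"rz": 0,"grip": 1},
    {"tx": 0,"ty": 0,"tz": 0,"rx": 0,"ry": 0,"rz": 0,"grip": 1},
    {"tx": 0,"ty": 0,"tz": 0,"rx": 0,"ry": 0,"rz": 0,"grip": 1},
    {"tx": 0,"ty": 0,"tz": 0,"rx": 0,"ry": 0,"rz": 0,"grip": 1},
    {"tx": 0,"ty": 0,"tz": 0,"rx": 0,"ry": 0,"rz": 0,"grip": 1},
  ],
  grip_force=30,
)

```text
clock: 11.75
tcp_pos: [0.6359, 0.0327, 0.1249]
orientation: [1.88, 2.516, 0.001]
contact_force: [0.4, -0.2, 5.6]
grip_width: 0.0149
```

Run:
```python
from h import *
f=eyes.grab_frame("scene"); cv2.imwrite("pics/s4.png",cv2.resize(f["frame"][115:225,205:325],None,fx=5,fy=5,interpolation=cv2.INTER_CUBIC)); o=status.get_obs(); print(o["joints"],o["tcp_pos"],o["contact_force"],o["orientation"])
```

```text
[-0.48463277  0.56524308  0.46661459  1.76934025 -0.31771174  0.88094613
  0.41082212] [0.63588599 0.03262279 0.12485505] [ 1.39353129 -0.22042821  5.02859189] [1.88006947e+00 2.51582628e+00 1.23995087e-03]
```

View pics/s4.png

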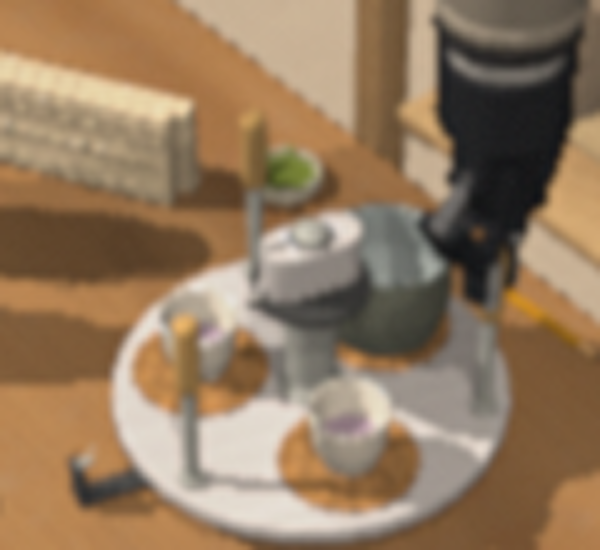

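```bash
cat > arc.py <<'E'
import numpy as np,json
st=[1,2.5,4]+[5]*27+[4.3,3.5,2.5,1.5,1]
print(sum(st),len(st)); a=-48.7;r=.1044
p=lambda a:r*np.array([np.cos(np.radians(a)),np.sin(np.radians(a))])
for i,s in enumerate(st):
    d=(p(a+s)-p(a))/.02
    if i%10==0: print()
    print(json.dumps({"tx":round(d[0],3),"ty":round(d[1],3),"tz":0,"rx":0,"ry":0,"rz":round(s/8,3),"grip":1}),end=", "); a+=s
E
python3 arc.py
```

```text
155.3 35

{"tx": 0.068, "ty": 0.061, "tz": 0, "rx": 0, "ry": 0, "rz": 0.125, "grip": 1}, {"tx": 0.165, "ty": 0.157, "tz": 0, "rx": 0, "ry": 0, "rz": 0.312, "grip": 1}, {"tx": 0.249, "ty": 0.266, "tz": 0, "rx": 0, "ry": 0, "rz": 0.5, "grip": 1}, {"tx": 0.285, "ty": 0.355, "tz": 0, "rx": 0, "ry": 0, "rz": 0.625, "grip": 1}, {"tx": 0.253, "ty": 0.379, "tz": 0, "rx": 0, "ry": 0, "rz": 0.625, "grip": 1}, {"tx": 0.219, "ty": 0.399, "tz": 0, "rx": 0, "ry": 0, "rz": 0.625, "grip": 1}, {"tx": 0.183, "ty": 0.417, "tz": 0, "rx": 0, "ry": 0, "rz": 0.625, "grip": 1}, {"tx": 0.146, "ty": 0.431, "tz": 0, "rx": 0, "ry": 0, "rz": 0.625, "grip": 1}, {"tx": 0.108, "ty": 0.442, "tz": 0, "rx": 0, "ry": 0, "rz": 0.625, "grip": 1}, {"tx": 0.069, "ty": 0.45, "tz": 0, "rx": 0, "ry": 0, "rz": 0.625, "grip": 1}, 
{"tx": 0.029, "ty": 0.454, "tz": 0, "rx": 0, "ry": 0, "rz": 0.625, "grip": 1}, {"tx": -0.01, "ty": 0.455, "tz": 0, "rx": 0, "ry": 0, "rz": 0.625, "grip": 1}, {"tx": -0.05, "ty": 0.453, "tz": 0, "rx": 0, "ry": 0, "rz": 0.625, "grip": 1}, {"tx": -0.089, "ty": 0.447, "tz": 0, "rx": 0, "ry": 0, "rz": 0.62
[... 998 characters left out ...]
108, "tz": 0, "rx": 0, "ry": 0, "rz": 0.625, "grip": 1}, {"tx": -0.45, "ty": 0.069, "tz": 0, "rx": 0, "ry": 0, "rz": 0.625, "grip": 1}, {"tx": -0.454, "ty": 0.029, "tz": 0, "rx": 0, "ry": 0, "rz": 0.625, "grip": 1}, {"tx": -0.455, "ty": -0.01, "tz": 0, "rx": 0, "ry": 0, "rz": 0.625, "grip": 1}, 
{"tx": -0.39, "ty": -0.041, "tz": 0, "rx": 0, "ry": 0, "rz": 0.537, "grip": 1}, {"tx": -0.314, "ty": -0.055, "tz": 0, "rx": 0, "ry": 0, "rz": 0.438, "grip": 1}, {"tx": -0.222, "ty": -0.051, "tz": 0, "rx": 0, "ry": 0, "rz": 0.312, "grip": 1}, {"tx": -0.132, "ty": -0.035, "tz": 0, "rx": 0, "ry": 0, "rz": 0.188, "grip": 1}, {"tx": -0.088, "ty": -0.025, "tz": 0, "rx": 0, "ry": 0, "rz": 0.125, "grip": 1},
```

drive_tool(
  commands=[
    {"tx": 0.068,"ty": 0.061,"tz": 0,"rx": 0,"ry": 0,"rz": 0.125,"grip": 1},
    {"tx": 0.165,"ty": 0.157,"tz": 0,"rx": 0,"ry": 0,"rz": 0.312,"grip": 1},
    {"tx": 0.249,"ty": 0.266,"tz": 0,"rx": 0,"ry": 0,"rz": 0.5,"grip": 1},
    {"tx": 0.285,"ty": 0.355,"tz": 0,"rx": 0,"ry": 0,"rz": 0.625,"grip": 1},
    {"tx": 0.253,"ty": 0.379,"tz": 0,"rx": 0,"ry": 0,"rz": 0.625,"grip": 1},
    {"tx": 0.219,"ty": 0.399,"tz": 0,"rx": 0,"ry": 0,"rz": 0.625,"grip": 1},
    {"tx": 0.183,"ty": 0.417,"tz": 0,"rx": 0,"ry": 0,"rz": 0.625,"grip": 1},
    {"tx": 0.146,"ty": 0.431,"tz": 0,"rx": 0,"ry": 0,"rz": 0.625,"grip": 1},
    {"tx": 0.108,"ty": 0.442,"tz": 0,"rx": 0,"ry": 0,"rz": 0.625,"grip": 1},
    {"tx": 0.069,"ty": 0.45,"tz": 0,"rx": 0,"ry": 0,"rz": 0.625,"grip": 1},
  ],
)

```text
clock: 13.05
tcp_pos: [0.6718, 0.0992, 0.1249]
orientation: [0.836, 3.025, 0.0]
contact_force: [2.8, -1.9, 2.4]
grip_width: 0.0151
```

drive_tool(
  commands=[
    {"tx": 0.029,"ty": 0.454,"tz": 0,"rx": 0,"ry": 0,"rz": 0.625,"grip": 1},
    {"tx": -0.01,"ty": 0.455,"tz": 0,"rx": 0,"ry": 0,"rz": 0.625,"grip": 1},
    {"tx": -0.05,"ty": 0.453,"tz": 0,"rx": 0,"ry": 0,"rz": 0.625,"grip": 1},
    {"tx": -0.089,"ty": 0.447,"tz": 0,"rx": 0,"ry": 0,"rz": 0.625,"grip": 1},
    {"tx": -0.128,"ty": 0.437,"tz": 0,"rx": 0,"ry": 0,"rz": 0.625,"grip": 1},
    {"tx": -0.165,"ty": 0.424,"tz": 0,"rx": 0,"ry": 0,"rz": 0.625,"grip": 1},
    {"tx": -0.202,"ty": 0.408,"tz": 0,"rx": 0,"ry": 0,"rz": 0.625,"grip": 1},
    {"tx": -0.237,"ty": 0.389,"tz": 0,"rx": 0,"ry": 0,"rz": 0.625,"grip": 1},
    {"tx": -0.27,"ty": 0.367,"tz": 0,"rx": 0,"ry": 0,"rz": 0.625,"grip": 1},
    {"tx": -0.301,"ty": 0.342,"tz": 0,"rx": 0,"ry": 0,"rz": 0.625,"grip": 1},
  ],
)

```text
clock: 14.3
tcp_pos: [0.6433, 0.1837, 0.1249]
orientation: [-0.522, 3.094, -0.0]
contact_force: [3.8, 0.5, 2.5]
grip_width: 0.0155
```

Run:
```python
from bench import status
o=status.get_obs(); print(o["joints"],o["contact_force"],o["moment"])
```

```text
[-0.40397905  0.57102141  0.04559002  1.66612817 -0.0304077   0.90165119
  1.55818549] [3.82454066 0.54868126 2.45452837] [-0.03872365 -0.88063819  0.30668412]
```

drive_tool(
  commands=[
    {"tx": -0.329,"ty": 0.315,"tz": 0,"rx": 0,"ry": 0,"rz": 0.625,"grip": 1},
    {"tx": -0.355,"ty": 0.285,"tz": 0,"rx": 0,"ry": 0,"rz": 0.625,"grip": 1},
    {"tx": -0.379,"ty": 0.253,"tz": 0,"rx": 0,"ry": 0,"rz": 0.625,"grip": 1},
    {"tx": -0.399,"ty": 0.219,"tz": 0,"rx": 0,"ry": 0,"rz": 0.625,"grip": 1},
    {"tx": -0.417,"ty": 0.183,"tz": 0,"rx": 0,"ry": 0,"rz": 0.625,"grip": 1},
    {"tx": -0.431,"ty": 0.146,"tz": 0,"rx": 0,"ry": 0,"rz": 0.625,"grip": 1},
    {"tx": -0.442,"ty": 0.108,"tz": 0,"rx": 0,"ry": 0,"rz": 0.625,"grip": 1},
    {"tx": -0.45,"ty": 0.069,"tz": 0,"rx": 0,"ry": 0,"rz": 0.625,"grip": 1},
    {"tx": -0.454,"ty": 0.029,"tz": 0,"rx": 0,"ry": 0,"rz": 0.625,"grip": 1},
    {"tx": -0.455,"ty": -0.01,"tz": 0,"rx": 0,"ry": 0,"rz": 0.625,"grip": 1},
  ],
)

```text
clock: 15.55
tcp_pos: [0.5608, 0.2149, 0.1248]
orientation: [-1.781, 2.585, -0.003]
contact_force: [4.0, -1.9, 3.7]
grip_width: 0.0153
```

drive_tool(
  commands=[
    {"tx": -0.39,"ty": -0.041,"tz": 0,"rx": 0,"ry": 0,"rz": 0.537,"grip": 1},
    {"tx": -0.314,"ty": -0.055,"tz": 0,"rx": 0,"ry": 0,"rz": 0.438,"grip": 1},
    {"tx": -0.222,"ty": -0.051,"tz": 0,"rx": 0,"ry": 0,"rz": 0.312,"grip": 1},
    {"tx": -0.132,"ty": -0.035,"tz": 0,"rx": 0,"ry": 0,"rz": 0.188,"grip": 1},
    {"tx": -0.088,"ty": -0.025,"tz": 0,"rx": 0,"ry": 0,"rz": 0.125,"grip": 1},
    {"tx": 0,"ty": 0,"tz": 0,"rx": 0,"ry": 0,"rz": 0,"grip": 1},
    {"tx": 0,"ty": 0,"tz": 0,"rx": 0,"ry": 0,"rz": 0,"grip": 1},
  ],
)

```text
clock: 16.42
tcp_pos: [0.5375, 0.2104, 0.1248]
orientation: [-2.055, 2.375, -0.002]
contact_force: [2.9, -3.2, 6.2]
grip_width: 0.0151
```

```bash
python3 m.py
python3 - <<'E'
from h import *
for c,x0,y0 in (("scene",205,125),("top",195,115)):
    f=eyes.grab_frame(c); cv2.imwrite(f"pics/{c}5.png",cv2.resize(f["frame"][y0:y0+120,x0:x0+120],None,fx=5,fy=5,interpolation=cv2.INTER_CUBIC))
    for n in("big_cup_center","small_cup_0_center"):
        for d in spotter.masks_of(c,n)[:5]:
            P,u,v=pts(f,d["mask"]); print(c,n,round(d["confidence"],2),(np.array(d["position"])*[512,384]).round(1),len(P),np.median(P,0).round(3))
    P,u,v=pts(f); k=(P[:,2]>.143)&(np.hypot(P[:,0]-.567,P[:,1]-.111)<.04)&(P[:,2]<.165)
    if k.sum(): print(k.sum(),cv2.minAreaRect((P[k,:2]*1000).astype(np.float32)))
o=status.get_obs();print(o["joints"],o["contact_force"])
E
```

```text
top platter [0.5677 0.1114 0.1185] 38
 pin n 47 [0.6695 0.088  0.1465] circ [0.6711 0.0885] ang -12.5 r 0.106
 pin n 41 [0.4962 0.0348 0.1451] circ [0.4973 0.0341] ang -132.3 r 0.1045
 collar 204 [569.5 111.3] [29.8 56.9] 78.67298889160156
 big 5 [0.5792 0.0683 0.091 ] ang -75.0 0.0446
scene platter [0.5674 0.1103 0.1194] 65
 pin n 114 [0.5435 0.2079 0.1477] circ [0.5418 0.2051] ang 105.1 r 0.0982
 pin n 60 [0.6683 0.0873 0.1438] circ [0.6709 0.0891] ang -11.6 r 0.1056
 pin n 46 [0.5152 0.2107 0.1506] circ [0.5237 0.212 ] ang 113.3 r 0.1107
 pin n 71 [0.496  0.032  0.1455] circ [0.4978 0.0351] ang -132.8 r 0.1025
 collar 159 [567.5 109.5] [33.8 61.4] 81.81431579589844
 big 313 [0.5018 0.1251 0.0387] ang 167.3 0.0672
 ptr 28 [0.4319 0.1441 0.0275] ang 166.0 0.1397
scene big_cup_center 0.61 [248.4 189.2] 708 [0.504 0.126 0.076]
scene big_cup_center 0.4 [262.8 165.6] 238 [0.557 0.103 0.145]
scene big_cup_center 0.32 [260.  201.6] 170 [0.494 0.032 0.114]
scene small_cup_0_center 0.79 [177.  203.1] 273 [0.328 0.231 0.027]
scene small_cup_0_center 0.72 [285.2 194.6] 254 [0.588 0.048 0.064]
[... 177 characters left out ...]
.7 192.5] 238 [0.299 0.336 0.028]
173 ((567.7996215820312, 109.86553955078125), (32.941646575927734, 62.133968353271484), 78.64057922363281)
top big_cup_center 0.47 [270.4 162.8] 229 [0.592 0.046 0.058]
top small_cup_0_center 0.75 [203.8 258.7] 227 [0.326 0.226 0.022]
top small_cup_0_center 0.7 [331.8 186. ] 223 [ 0.524 -0.128  0.022]
top small_cup_0_center 0.53 [170.7 270.3] 254 [0.297 0.333 0.022]
top small_cup_0_center 0.49 [272.9 164.1] 210 [0.592 0.046 0.058]
204 ((569.4783325195312, 110.95201873779297), (29.712108612060547, 56.640419006347656), 76.08877563476562)
[-0.2967541   0.45213445 -0.23695877  1.87681654  0.14140002  0.82778639
  2.39101504] [ 2.62951684 -3.48062297  6.08358722]
```

View pics/scene5.png

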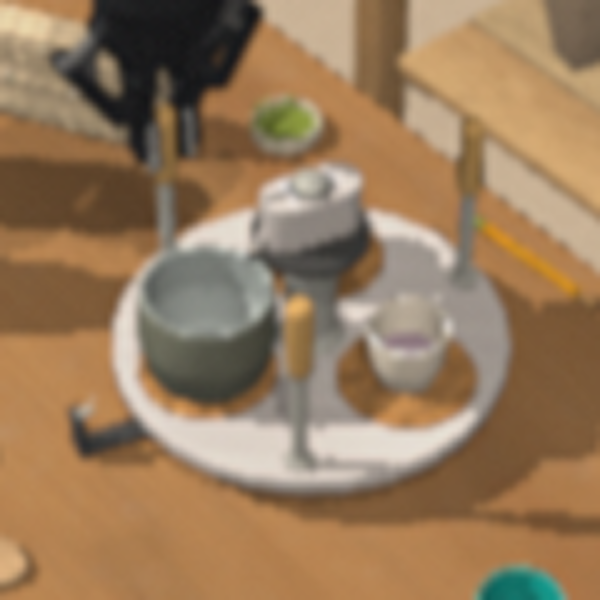

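View pics/top5.png

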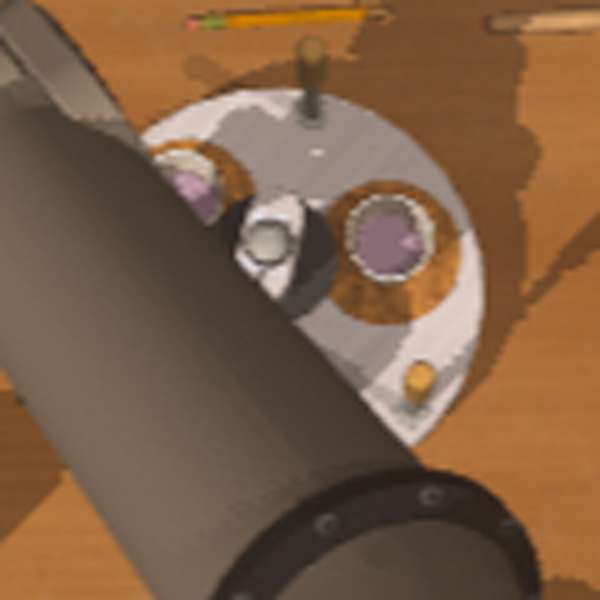

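Run:
```python
from bench import status, workorder
o=status.get_obs(); print(o["clock"],o["grip_width"],o["contact_force"],abs(o["qvel"]).max())
print(workorder.hand_in())
```

```text
16.825 0.014962542420058728 [ 2.62951684 -3.48062297  6.08358722] 0.001028348373763597
the job is handed in; nothing more can be done
None
```

The job is handed in at 16.8 s on the robot's clock. The collar is locked, the large cup is at the front pointer, and the gripper is still holding a turning pin.

- **Collar:** I gripped it across its width and turned it 48.5° clockwise. The pins measured in the same place within about 2° before and after, so the platter had not turned.
- **Platter:** I took the pin that stood at the back right and turned the platter about 155° counter-clockwise.
- **Hold:** The gripper is closed on the pin at 15 mm opening with 30 N grip, and the outside force on the tool is about 7.5 N.

**Last checks**
- **Large cup:** Its direction from the axis measured about 167°. The pointer measured 166–167°, so they agree to within about 1°.
- **Collar angle:** The camera views put the collar's nib at about 166–172°, mostly 168–169°. The gripper's own angle put it at 166.6°. I took this as aligned to within 1–2°, based on the nib sitting over the mark in the close-up.
- **Cups:** The large cup and one small cup stand upright on their seats. The other small cup was partly hidden behind the collar and the arm. The part I could see, in the top view, was upright on its seat.

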